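# Tall sample vial from the compartment box onto the balance

## Task

Take the tall amber vial out of the compartment box and stand it upright in the middle of the balance's round pan, ready to be weighed. Set it down, do not drop it, and let go.

Things in the scene. Friction and masses are not known exactly. Their poses are not given: they have to be found in the camera images.
- tall_vial: The only tall vial in the box: amber glass, 28 mm in diameter, 95 mm high with its black screw cap (24 mm wide, the top 17 mm), paper band; straight wall from base to 72 mm; 0.07 kg. Origin: centre of its underside, z up its axis. Stands in any of the six compartments. Others there: two like vials only 57 mm high, white jar (46 wide, 38 high), stopper (30 high), metal collar (14 high).
- box: Grey open box fixed to the bench, 210 (x) x 310 (y) x 35 mm high, walls and floor 5 mm thick; two rows along x by three along y of compartments about 97 x 97 mm. Origin: centre of its underside, on the bench; x, y along its sides, z up. Position and yaw vary. Its contents stand on its floor, 5 mm above the bench.
- pan (a point): Centre of the top face of the balance's round steel pan: 120 mm in diameter, level, rigid, empty, 70 mm above the bench; z up. The balance is a low white machine fixed to the bench, 260 (x) x 190 (y) mm, body 50 mm high, display on the robot's side of the pan; the pan's centre lies 40 mm beyond the middle of its body. Position and yaw vary.

How it is judged:
By the outcome, as a careful person would: the job done as asked, in the order asked, and still so for the second after the job is handed in, with the robot touching nothing.
It also fails if it takes over 40 s, if anything falls off the work surface, if the arm or the gripper's body presses on something with over 40 N, if the wrist force passes 120 N, or if a joint passes its speed limit or range.

## Robot

A 7-joint arm with a two-finger parallel gripper is mounted at the origin on the work surface. World frame = base frame: x ahead of the robot, y to its left, z up, the work surface at z = 0. Lengths are in m, angles in rad, forces in N, time in s.
With the tool pointing down it reaches from about 0.4 to 0.85 m from the base axis. Payload 6.9 kg.
Tool frame: the origin (TCP) lies on the centre line of the jaws, within the pads' length; the fingertips stand 22 mm ahead of it and the grasp point (between the pads) lies 3 mm ahead of it; z points along the fingers, y is the direction in which the jaws open and shut (so a half turn about z gives the same grasp; the last joint's range is limited). The gripper opens to 85 mm and grips with 20 to 120 N. Pads are 22 mm wide; open, the fingers measure 114 mm over their backs; the gripper's body (76 mm by 85 mm) begins 54 mm behind the grasp point. The pads swing forward as they close: fully open they stand 13 mm farther back than shut.
Start: joints at [-1.087, 0.507, -0.238, 1.5, 0.126, 1.149, -0.155], TCP at [0.231, 0.581, 0.221] pointing down, gripper open.
Joint ranges: [-3.08, 3.08], [-0.24, 2.05], [-1.43, 1.35], [0, 2.5], [-1.52, 4.66], [0.17, 1.96], [-2.89, 2.89]. Speed limits (rad/s): [2.39, 2.39, 3.14, 3.14, 3.14, 3.14, 3.14].

## Interface

Orientations are given as a unit quaternion [x, y, z, w].
In Python, from workcell import monitor, eyes, bot gives the robot as it stands.
- The arm moves only by the tool send_rows, never from a script. Its argument "moves" is a list of rows, each an object of numbers: "ax", "ay", "az": the turn, a rotation vector about the tool's x, y, z in rad; "dx", "dy", "dz": the shift along the tool's x, y, z in mm; "hand": the opening, from 0 (shut) to 1 (fully open). In form: [{"ax": .., "ay": .., "az": .., "dx": .., "dy": .., "dz": .., "hand": ..}, ...]. A call has 1 to 5 rows; each row is the pose to reach, as a shift and turn from the pose commanded when the call began, along the tool's axes at that moment; what a row does not reach only later rows make up. A row lasts 1/8 s, in which the tool goes at most 62.5 mm and 10.7 degrees, less where a joint would pass 70% of its speed; a pose out of reach is approached as far as the arm can. A call with a gripper value outside its range is refused whole. The fingers move at their own pace and stop on an object; the grip force is fixed at half the most. Time passes only in rows, so rows that repeat a pose let the fingers close. It gives the time, the measured TCP pose, the force and the opening at its end, in the units of the state.
- monitor.get_state(): the state, without advancing time (a new reading comes with each control period).
- eyes.read_camera(name): name is "scene" or "top" or "wrist"; returns (picture, depth): 480x640x3 uint8, red, green, blue; 480x640 float32, m along the optical axis (not along the pixel's ray), 0 where there is no reading.
- eyes.camera_info(name): a dict with "intrinsics" (3x3 intrinsics, pixels), "eye" and "rotation" of the camera in the world. Camera axes: x right, y down, z forward; pixel columns grow to the right and rows downward; lengths in m; the calibration is good to about 2 mm. A picture is of the moment at which its call begins: read the wrist's pose just before it. camera_info takes no time and is no camera call; for the wrist camera it gives the pose at the moment of the call.
- bot.hand_in(): hands the job in, once; it reports no verdict.
The state is a dict: "t": time; "joints": joint angles; "qvel": joint speeds; "joint_torque": joint torques, N m; "ee_pos": TCP position; "eef_rot": TCP orientation; "contact_force": force on the tool from outside, world axes, zero at the start; "moment": the same for the moment, N m; "grip_width": opening from 0.0 (shut) to 1.0 (fully open).
Only numpy, scipy, OpenCV 4.12 (cv2) and the standard library are available. Lean on these libraries where they do the work, as an engineer would, in place of code of your own. Each camera call takes 0.05 s, during which the arm holds its last target.

## Working session

There is one attempt and no reset: what is moved stays moved. The work goes in short steps, Python scripts to look and compute and a tool call to move; the robot and the scene stay as the last step left them, time stands still between calls to the robot, and variables do not carry over. Pictures are saved under pics/ and viewed, and the job is handed in when it is done.

Besides the shell and the picture viewer there is one more tool, called after ">>>" in YAML: its name, and indented under it one key for each argument. send_rows: Moves the arm, as the interface text tells. Its arguments: {"type":"object","properties":{"moves":{"type":"array","items":{"type":"object","properties":{"ax":{"type":"number"},"ay":{"type":"number"},"az":{"type":"number"},"dx":{"type":"number"},"dy":{"type":"number"},"dz":{"type":"number"},"hand":{"type":"number"}}}}},"required":["moves"]}

```bash
mkdir -p pics
python3 - <<'E'
from workcell import monitor, eyes, bot
import cv2, numpy as np
s=monitor.get_state(); print(s)
for n in ["scene","top"]:
    p,d=eyes.read_camera(n); cv2.imwrite(f"pics/{n}0.png",p[:,:,::-1]); np.savez(f"{n}0.npz",p=p,d=d)
    print(n,eyes.camera_info(n))
E
```

```text
{'t': 0.0, 'joints': array([-1.08748929,  0.50835026, -0.23751542,  1.50115926,  0.12571023,
        1.14889219, -0.15482649]), 'qvel': array([ 1.83646093e-03,  9.06319146e-04, -1.54283090e-03, -2.19418811e-04,
        1.98509682e-04, -3.07025976e-05,  7.72600199e-05]), 'joint_torque': array([-2.71194840e-04, -6.20580268e+01, -2.18683943e+00, -2.49662375e+01,
        1.26239861e-02,  1.18346492e-02,  8.69607447e-06]), 'ee_pos': array([0.23043665, 0.58039602, 0.22051253]), 'eef_rot': array([ 1.87786941e-01,  9.82209366e-01, -8.97303991e-04, -1.47279987e-04]), 'contact_force': array([ 0.13267341,  0.52835866, -0.60750531]), 'moment': array([-0.01038755, -0.05524099,  0.05254407]), 'grip_width': 1.0033279707432856}
scene {'intrinsics': array([[578.85255752,   0.        , 322.73144065],
       [  0.        , 578.85255752, 245.45877945],
       [  0.        ,   0.        ,   1.        ]]), 'eye': array([ 1.03986919, -0.70307504,  0.69196985]), 'rotation': array([ 0.85484327,  0.25734693, -0.13931079, -0.4284951 ])}
top {'intrinsics': array([[464.96463821,   0.        , 326.77127903],
       [  0.        , 464.96463821, 241.25417368],
       [  0.        ,   0.        ,   1.        ]]), 'eye': array([0.4945053 , 0.00540168, 0.8491439 ]), 'rotation': array([-0.69751352,  0.71487524, -0.0403773 ,  0.028248  ])}
```

View pics/scene0.png

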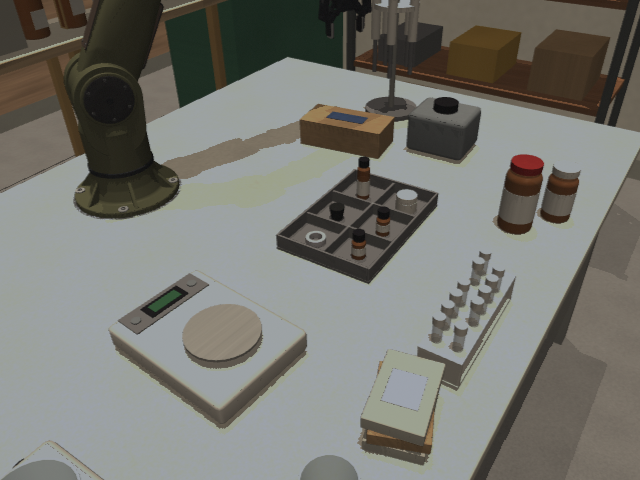

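View pics/top0.png

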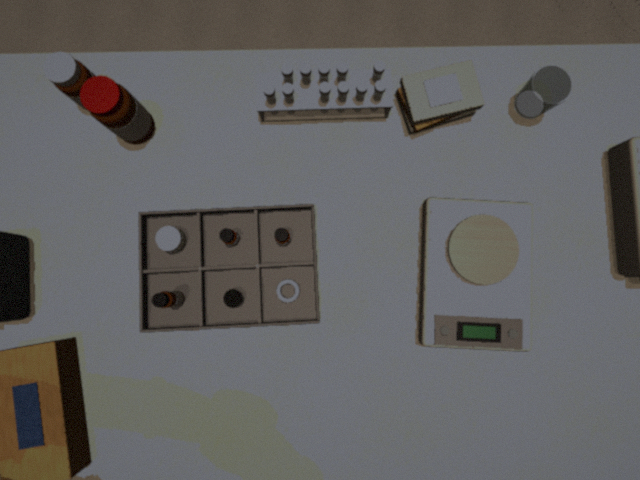

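The top view shows the tall vial in the lower-left compartment, with its cap at about (160,299). The pan is at about (483,249).

```bash
cat > h.py <<'E'
import numpy as np, cv2
from scipy.spatial.transform import Rotation as R
def ray(info,u,v):
    K=info["intrinsics"]; d=np.array([(u-K[0,2])/K[0,0],(v-K[1,2])/K[1,1],1.])
    return info["eye"],R.from_quat(info["rotation"]).as_matrix()@d
def onplane(info,u,v,z):
    e,d=ray(info,u,v); return e+d*(z-e[2])/d[2]
def cloud(info,dep):
    vv,uu=np.mgrid[:480,:640]; K=info["intrinsics"]
    c=np.stack([(uu-K[0,2])/K[0,0]*dep,(vv-K[1,2])/K[1,1]*dep,dep],-1)
    return c@R.from_quat(info["rotation"]).as_matrix().T+info["eye"]
E
python3 - <<'E'
from workcell import eyes
from h import *
for n in ["top","scene"]:
    f=np.load(f"{n}0.npz"); p,d=f["p"],f["d"]; i=eyes.camera_info(n); P=cloud(i,d)
    P[d==0]=np.nan
    # pan
    X,Y,Z=P[...,0],P[...,1],P[...,2]
    m=(np.abs(Z-.07)<.006)&(X>.3)&(X<.75)&(Y<-.05)&(Y>-.6)
    k,l,st,c=cv2.connectedComponentsWithStats(m.astype(np.uint8))
    j=1+np.argmax(st[1:,4]); mm=(l==j).astype(np.uint8)
    cn=max(cv2.findContours(mm,0,1)[0],key=cv2.contourArea); el=cv2.fitEllipse(cn)
    print(n,"pan",st[j],el,np.nanmedian(Z[l==j]),onplane(i,*el[0],.07), "wide", np.nanmean(P[l==j],0))
    # box: all points above .08 near box
    m=(Z>.07)&(X>.3)&(X<.6)&(Y>.1)&(Y<.45)
    k,l,st,c=cv2.connectedComponentsWithStats(m.astype(np.uint8))
    for j in range(1,k):
        if st[j,4]>15: q=P[l==j]; print("tall",st[j],c[j],np.nanmin(q,0),np.nanmax(q,0),np.median(p[l==j],0))
    a,b=(X>.25)&(X<.65),(Y>.0)&(Y<.45)
    m=a&b&(np.abs(Z-.035)<.004); q=P[m][:,:2].astype(np.float32)
    print("box",len(q),cv2.minAreaRect(q))
    x0=(130,230,270,330) if n=="top" else (340,400,150,210)
    crop=p[x0[2]:x0[3],x0[0]:x0[1]]; 
    cv2.imwrite(f"pics/{n}crop.png",cv2.resize(crop,None,fx=8,fy=8,interpolation=0)[:,:,::-1])
E
```

```text
top pan [ 448  215   71   70 3899] ((482.9155578613281, 249.39959716796875), (68.55824279785156, 70.75929260253906), 129.36793518066406) 0.0696224037197648 [ 0.55011854 -0.27244943  0.07      ] wide [ 0.55025499 -0.27262264  0.06958532]
tall [151 291  22  18 285] [162.04561404 299.63157895] [0.46618149 0.2480056  0.07021484] [0.49388679 0.27367924 0.10289987] [26. 21. 16.]
tall [ 49 357   9  17  42] [ 51.80952381 366.        ] [0.36609675 0.43441986 0.07001066] [0.39173878 0.44809071 0.07190515] [105.  81.  46.]
tall [ 53 394   8  18  46] [ 56.97826087 400.7826087 ] [0.30587621 0.42673814 0.07000496] [0.33292846 0.43969027 0.07334494] [98.  69.5 39. ]
tall [ 49 406   8   9  23] [ 52.30434783 410.91304348] [0.30150882 0.43311218 0.07001136] [0.31402457 0.445109   0.07257657] [96. 68. 37.]
box 2672 ((0.49943631887435913, 0.23929154872894287), (0.31010159850120544, 0.5282400250434875), 24.11990737915039)
scene pan [ 182  304   80   58 3617] ((221.5048370361328, 332.6138916015625), (56.20793151855469, 80.09176635742188), 78.06903076171875) 0.07069656702165417 [ 0.55470875 -0.27700043  0.07      ] wide [ 0.5547429  -0.27673787  0.07063432]
tall [335 122  46  13 130] [355.27692308 127.73846154] [0.30021966 0.42344772 0.07000322] [0.41975059 0.44989656 0.0757875 ] [133.  103.   70.5]
tall [357 157  13  18 196] [363.05102041 165.58163265] [0.4681823  0.24555816 0.0700026 ] [0.49589469 0.27295179 0.10398463] [34.5 28.5 26. ]
box 2046 ((0.5000240802764893, 0.23928365111351013), (0.3111109435558319, 0.5342634320259094), 24.672670364379883)
```

View pics/topcrop.png

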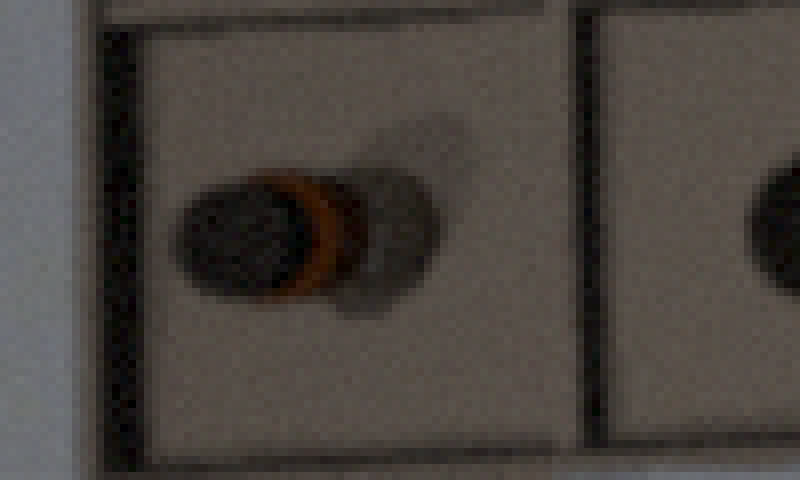

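View pics/scenecrop.png

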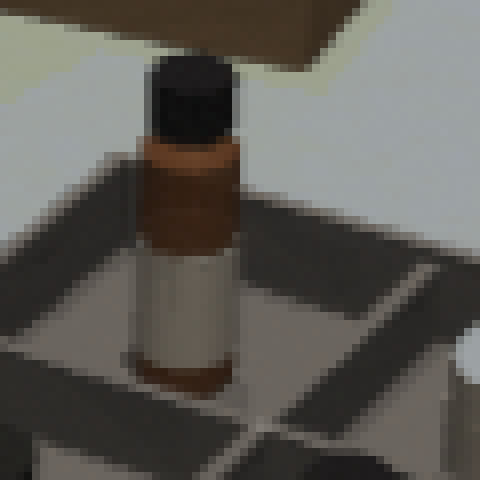

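Run:
```python
from workcell import eyes,monitor
from h import *
f=np.load("scene0.npz"); i=eyes.camera_info("scene"); P=cloud(i,f["d"])
for u,v in [(390,106),(393,60),(393,20),(345,15),(380,50),(408,50),(345,25),(440,110),(345,130)]: print(u,v,P[v,u].round(3))
print(monitor.get_state()["t"])
s=monitor.get_state()
Rm=R.from_quat(s["eef_rot"]).as_matrix(); print(Rm.round(3))
for z in (.22,.06):
  print(Rm.T@((np.array([.481,.260,z])-s["ee_pos"])*1000))
p,d=eyes.read_camera("wrist"); cv2.imwrite("pics/w0.png",p[:,:,::-1])
```

```text
390 106 [0.304 0.713 0.019]
393 60 [0.305 0.714 0.153]
393 20 [0.328 0.659 0.275]
345 15 [-0.788  2.204 -0.213]
380 50 [-0.236  1.625 -0.16 ]
408 50 [0.321 0.771 0.167]
345 25 [-0.788  2.203 -0.268]
440 110 [0.524 0.555 0.114]
345 130 [0.332 0.425 0.066]
0.1
[[-0.929  0.369 -0.001]
 [ 0.369  0.929 -0.002]
 [ 0.    -0.002 -1.   ]]
[-351.11627307 -205.44532086    0.93105552]
[-351.11708012 -205.18323834  160.93084087]
```

View pics/w0.png

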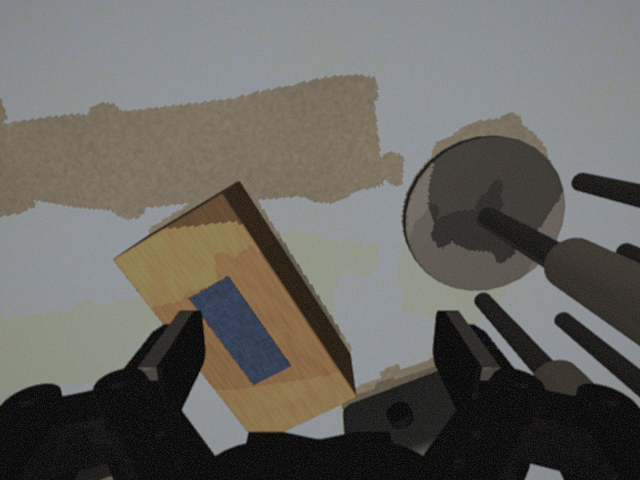

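>>> send_rows:
  moves:
    - {"dx": -50, "dy": -29, "hand": 1}
    - {"dx": -100, "dy": -58, "hand": 1}
    - {"dx": -150, "dy": -88, "hand": 1}
    - {"dx": -200, "dy": -117, "hand": 1}
    - {"dx": -250, "dy": -146, "hand": 1}

```text
schema error: expected keys ax, ay, az, dx, dy, dz, hand
```

>>> send_rows:
  moves:
    - {"ax": 0, "ay": 0, "az": 0, "dx": -50, "dy": -29, "dz": 0, "hand": 1}
    - {"ax": 0, "ay": 0, "az": 0, "dx": -100, "dy": -58, "dz": 0, "hand": 1}
    - {"ax": 0, "ay": 0, "az": 0, "dx": -150, "dy": -88, "dz": 0, "hand": 1}
    - {"ax": 0, "ay": 0, "az": 0, "dx": -200, "dy": -117, "dz": 0, "hand": 1}
    - {"ax": 0, "ay": 0, "az": 0, "dx": -250, "dy": -146, "dz": 0, "hand": 1}

```text
t: 0.78
ee_pos: [0.41, 0.3513, 0.2213]
eef_rot: [0.188, 0.982, -0.0, -0.0]
contact_force: [1.2, 0.1, -0.4]
grip_width: 1.001
```

Run:
```python
from workcell import eyes,monitor
from h import *
s=monitor.get_state(); i=eyes.camera_info("wrist")
p,d=eyes.read_camera("wrist"); cv2.imwrite("pics/w1.png",p[:,:,::-1]); np.savez("w1.npz",p=p,d=d,eye=i["eye"],rot=i["rotation"],K=i["intrinsics"])
print(s["t"],s["ee_pos"],s["eef_rot"],s["qvel"].round(3),s["joints"].round(2),i)
P=cloud(i,d); P[d==0]=np.nan; X,Y,Z=P[...,0],P[...,1],P[...,2]
m=(Z>.09)&(Z<.108)&(X>.44)&(X<.53)&(Y>.22)&(Y<.3)
print(m.sum(), np.nanmin(P[m],0),np.nanmax(P[m],0))
```

```text
0.775 [0.40997064 0.35128773 0.2212875 ] [ 1.87751862e-01  9.82216490e-01 -6.71116568e-05 -1.57443863e-05] [ 0.783 -0.066  0.107  0.101 -0.058 -0.053  0.892] [-0.61  0.37 -0.2   1.73  0.08  1.05  0.35] {'intrinsics': array([[392.9010363 ,   0.        , 318.59703477],
       [  0.        , 392.9010363 , 240.72980542],
       [  0.        ,   0.        ,   1.        ]]), 'eye': array([0.33999608, 0.37952292, 0.37371788]), 'rotation': array([0.81816956, 0.55534083, 0.08323138, 0.12356245])}
768 [0.46672414 0.25087513 0.09010653] [0.49122476 0.27470388 0.10236215]
```

View pics/w1.png

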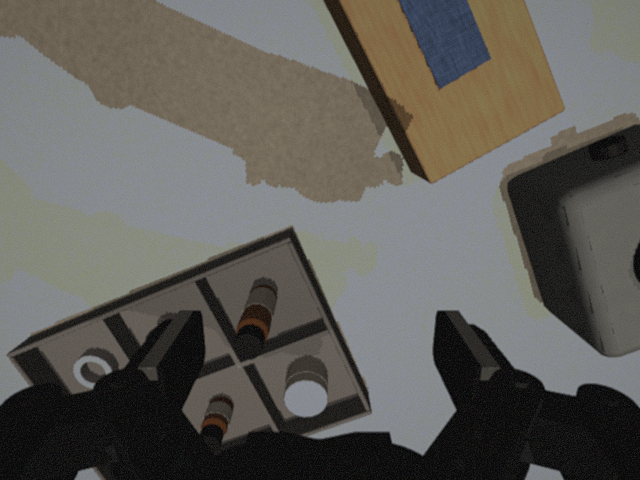

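>>> send_rows:
  moves:
    - {"ax": 0, "ay": 0, "az": 0, "dx": -50, "dy": -29, "dz": 0, "hand": 1}
    - {"ax": 0, "ay": 0, "az": 0, "dx": -99, "dy": -58, "dz": 0, "hand": 1}
    - {"ax": 0, "ay": 0, "az": 0, "dx": -99, "dy": -58, "dz": 30, "hand": 1}
    - {"ax": 0, "ay": 0, "az": 0, "dx": -99, "dy": -58, "dz": 60, "hand": 1}
    - {"ax": 0, "ay": 0, "az": 0, "dx": -99, "dy": -58, "dz": 60, "hand": 1}

```text
t: 1.45
ee_pos: [0.4783, 0.2617, 0.1595]
eef_rot: [0.188, 0.982, -0.002, -0.002]
contact_force: [-0.2, -1.0, 0.3]
grip_width: 1.003
```

Run:
```python
from workcell import eyes,monitor
from h import *
s=monitor.get_state(); i=eyes.camera_info("wrist")
p,d=eyes.read_camera("wrist"); cv2.imwrite("pics/w2.png",p[:,:,::-1])
print(s["t"],s["ee_pos"],s["eef_rot"])
P=cloud(i,d); P[d==0]=np.nan; X,Y,Z=P[...,0],P[...,1],P[...,2]
m=(Z>.09)&(Z<.106)&(X>.44)&(X<.53)&(Y>.22)&(Y<.3)
if m.sum(): print(m.sum(), np.nanmin(P[m],0),np.nanmax(P[m],0))
Rm=R.from_quat(s["eef_rot"]).as_matrix(); print(Rm.T@((np.array([.480,.261,.1])-s["ee_pos"])*1000))
```

```text
1.45 [0.47827716 0.26174389 0.15948718] [ 0.18781767  0.98220089 -0.00156636 -0.00186728]
1389 [0.46730759 0.2508964  0.0900546 ] [0.4918308  0.27453258 0.10168176]
[-2.05894068  0.16899079 59.48091062]
```

View pics/w2.png

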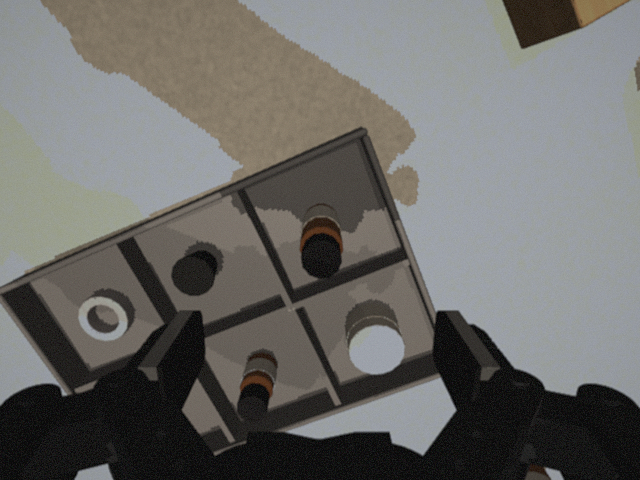

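The cap is at (321,250), centred between the fingers, so I'm descending.

>>> send_rows:
  moves:
    - {"ax": 0, "ay": 0, "az": 0, "dx": -1, "dy": 0, "dz": 30, "hand": 1}
    - {"ax": 0, "ay": 0, "az": 0, "dx": -1, "dy": 0, "dz": 60, "hand": 1}
    - {"ax": 0, "ay": 0, "az": 0, "dx": -1, "dy": 0, "dz": 85, "hand": 1}
    - {"ax": 0, "ay": 0, "az": 0, "dx": -1, "dy": 0, "dz": 94, "hand": 1}
    - {"ax": 0, "ay": 0, "az": 0, "dx": -1, "dy": 0, "dz": 94, "hand": 1}

```text
t: 2.12
ee_pos: [0.4809, 0.2626, 0.068]
eef_rot: [0.188, 0.982, 0.0, 0.0]
contact_force: [-0.4, -0.2, -0.6]
grip_width: 0.999
```

>>> send_rows:
  moves:
    - {"ax": 0, "ay": 0, "az": 0, "dx": 0, "dy": 0, "dz": 0, "hand": 0.5}
    - {"ax": 0, "ay": 0, "az": 0, "dx": 0, "dy": 0, "dz": 0, "hand": 0.4}
    - {"ax": 0, "ay": 0, "az": 0, "dx": 0, "dy": 0, "dz": 0, "hand": 0.3}
    - {"ax": 0, "ay": 0, "az": 0, "dx": 0, "dy": 0, "dz": 0, "hand": 0}
    - {"ax": 0, "ay": 0, "az": 0, "dx": 0, "dy": 0, "dz": 0, "hand": 0}

```text
t: 2.75
ee_pos: [0.4809, 0.2623, 0.068]
eef_rot: [0.188, 0.982, 0.0, 0.0]
contact_force: [-0.5, -1.0, 5.5]
grip_width: 0.26
```

>>> send_rows:
  moves:
    - {"ax": 0, "ay": 0, "az": 0, "dx": 0, "dy": 0, "dz": 0, "hand": 0}
    - {"ax": 0, "ay": 0, "az": 0, "dx": 0, "dy": 0, "dz": 0, "hand": 0}

```text
t: 3.0
ee_pos: [0.4809, 0.2622, 0.068]
eef_rot: [0.188, 0.982, 0.0, 0.0]
contact_force: [-0.6, -0.3, 5.5]
grip_width: 0.258
```

Run:
```python
from workcell import eyes,monitor
from h import *
s=monitor.get_state(); print(s["contact_force"],s["grip_width"])
p,d=eyes.read_camera("wrist"); q,_=eyes.read_camera("scene")
q=cv2.resize(q[80:280,250:450],(480,480))
cv2.imwrite("pics/g3.png",np.hstack([p[:,160:480],q])[:,:,::-1])
```

```text
[-0.5956013  -0.33858314  5.50094117] 0.2584247066276848
```

View pics/g3.png

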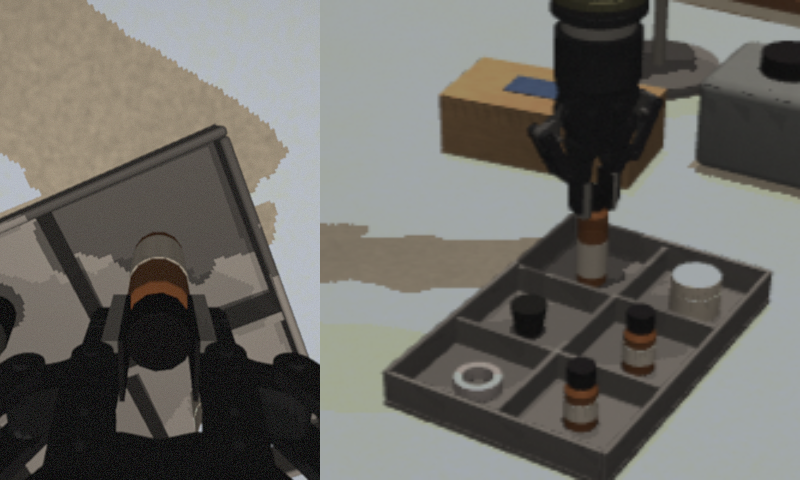

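The fingers look higher on the vial than planned, near the shoulder and cap. I'll measure the fingertip height before lifting.

Run:
```python
from workcell import eyes,monitor
from h import *
i=eyes.camera_info("scene"); q,d=eyes.read_camera("scene"); P=cloud(i,d)
def pr(X):
    c=R.from_quat(i["rotation"]).as_matrix().T@(np.array(X)-i["eye"]); return (i["intrinsics"]@c/c[2])[:2]
print("pred tip",pr([.481,.262,.046]),"base",pr([.481,.262,.005]),"sh",pr([.481,.262,.077]),"top",pr([.481,.262,.1]))
for u in (358,363,368,371,375,379,383):
    print(u,[(v,*(P[v,u]*1000).round().astype(int),q[v,u].tolist()) for v in range(150,202,4)][::1] if u in(363,368,371) else "")
c=cv2.resize(q[130:210,320:420],None,fx=8,fy=7.5,interpolation=2); cv2.imwrite("pics/s4.png",np.clip(c.astype(int)*2,0,255).astype(np.uint8)[:,:,::-1])
```

```text
pred tip [362.62766647 180.91943198] base [362.20294676 196.78473824] sh [362.95970028 168.51638605] top [363.21239048 159.07720234]
358 
363 [(150, np.int64(378), np.int64(437), np.int64(18), [50, 40, 30]), (154, np.int64(379), np.int64(436), np.int64(7), [65, 51, 36]), (158, np.int64(479), np.int64(265), np.int64(100), [29, 28, 27]), (162, np.int64(489), np.int64(248), np.int64(101), [29, 28, 27]), (166, np.int64(487), np.int64(251), np.int64(90), [22, 21, 21]), (170, np.int64(487), np.int64(252), np.int64(80), [93, 60, 39]), (174, np.int64(488), np.int64(251), np.int64(70), [53, 33, 20]), (178, np.int64(487), np.int64(252), np.int64(60), [56, 35, 22]), (182, np.int64(490), np.int64(249), np.int64(53), [85, 76, 65]), (186, np.int64(490), np.int64(248), np.int64(43), [93, 87, 77]), (190, np.int64(490), np.int64(250), np.int64(32), [93, 87, 78]), (194, np.int64(490), np.int64(250), np.int64(22), [93, 87, 78]), (198, np.int64(489), np.int64(252), np.int64(10), [55, 36, 24])]
368 [(150, np.int64(485), np.int64(274), np.int64(117), [19, 18, 19]), (154, np.int64(489), np.int64(268), np.i
[... 905 characters left out ...]
64(268), np.int64(104), [16, 16, 16]), (162, np.int64(496), np.int64(270), np.int64(94), [19, 18, 19]), (166, np.int64(498), np.int64(267), np.int64(86), [32, 31, 30]), (170, np.int64(435), np.int64(380), np.int64(4), [162, 167, 165]), (174, np.int64(472), np.int64(316), np.int64(35), [66, 63, 58]), (178, np.int64(472), np.int64(315), np.int64(25), [44, 42, 40]), (182, np.int64(475), np.int64(311), np.int64(17), [44, 42, 40]), (186, np.int64(474), np.int64(312), np.int64(6), [51, 49, 46]), (190, np.int64(484), np.int64(295), np.int64(7), [65, 61, 58]), (194, np.int64(493), np.int64(280), np.int64(7), [66, 62, 59]), (198, np.int64(499), np.int64(270), np.int64(4), [54, 51, 50])]
375 
379 
383
```

View pics/s4.png

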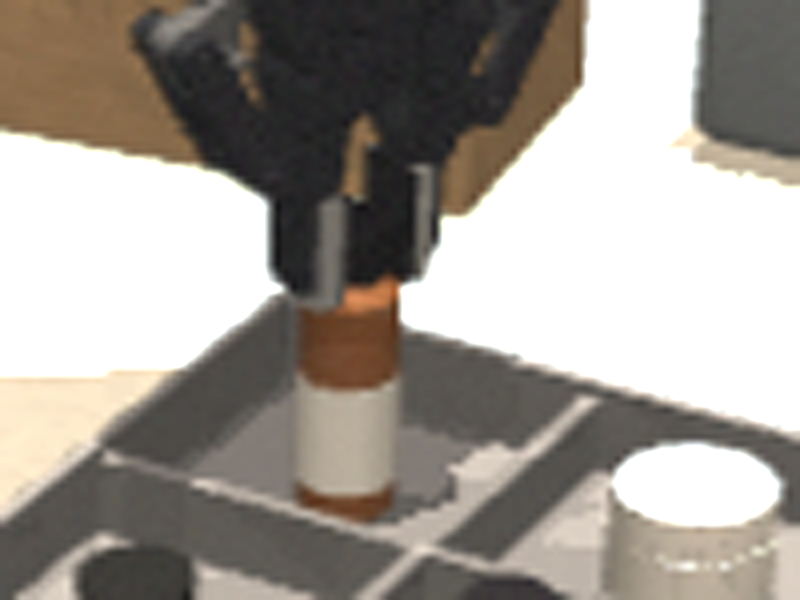

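Depth puts the fingertips at about z 0.082 when they should be at 0.046. They sit about 35 mm short of the given tool data, so the grip is on the cap. I'll open, go down 24 mm and grip the glass wall, watching the force.

>>> send_rows:
  moves:
    - {"ax": 0, "ay": 0, "az": 0, "dx": 0, "dy": 0, "dz": 0, "hand": 0.6}
    - {"ax": 0, "ay": 0, "az": 0, "dx": 0, "dy": 0, "dz": 0, "hand": 0.8}
    - {"ax": 0, "ay": 0, "az": 0, "dx": 0, "dy": 0, "dz": 0, "hand": 0.8}
    - {"ax": 0, "ay": 0, "az": 0, "dx": 0, "dy": 0, "dz": 0, "hand": 0.8}

```text
t: 3.65
ee_pos: [0.4806, 0.2622, 0.0673]
eef_rot: [0.188, 0.982, -0.0, -0.0]
contact_force: [0.8, 0.8, 0.8]
grip_width: 0.8
```

Run:
```python
from workcell import eyes,monitor
from h import *
s=monitor.get_state(); print(s["contact_force"],s["grip_width"],s["ee_pos"])
i=eyes.camera_info("wrist");p,d=eyes.read_camera("wrist"); P=cloud(i,d); P[d==0]=np.nan
X,Y,Z=P[...,0],P[...,1],P[...,2]
m=(Z>.09)&(Z<.106)&(X>.46)&(X<.5)&(Y>.245)&(Y<.285)
print(m.sum(), np.nanmin(P[m],0),np.nanmax(P[m],0))
q,_=eyes.read_camera("scene")
q=cv2.resize(q[110:210,320:420],(480,480))
cv2.imwrite("pics/g5.png",np.clip(np.hstack([p[:,160:480],q]).astype(int)*2,0,255).astype(np.uint8)[:,:,::-1])
```

```text
[0.82161761 0.81224159 0.80935921] 0.7995338955804654 [0.48056345 0.26215035 0.06727883]
3833 [0.46752193 0.25083128 0.09000797] [0.49158811 0.27481114 0.10183758]
```

View pics/g5.png

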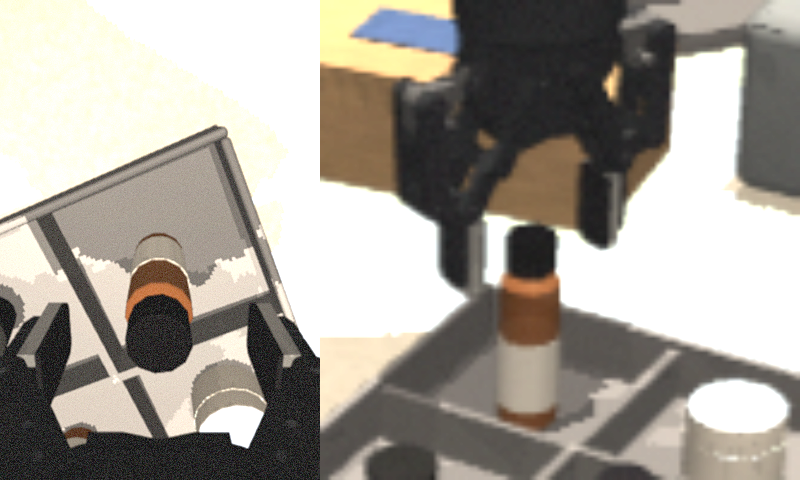

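The vial is still upright and hasn't moved. The palm is about 50 mm above the cap, so I'm going down 30 mm.

>>> send_rows:
  moves:
    - {"ax": 0, "ay": 0, "az": 0, "dx": 0, "dy": 0, "dz": 15, "hand": 0.8}
    - {"ax": 0, "ay": 0, "az": 0, "dx": 0, "dy": 0, "dz": 29, "hand": 0.8}
    - {"ax": 0, "ay": 0, "az": 0, "dx": 0, "dy": 0, "dz": 29, "hand": 0.8}
    - {"ax": 0, "ay": 0, "az": 0, "dx": 0, "dy": 0, "dz": 29, "hand": 0.8}

```text
t: 4.25
ee_pos: [0.4805, 0.2622, 0.0381]
eef_rot: [0.188, 0.982, -0.0, -0.0]
contact_force: [0.4, 0.4, 0.1]
grip_width: 0.801
```

>>> send_rows:
  moves:
    - {"ax": 0, "ay": 0, "az": 0, "dx": 0, "dy": 0, "dz": 0, "hand": 0.45}
    - {"ax": 0, "ay": 0, "az": 0, "dx": 0, "dy": 0, "dz": 0, "hand": 0.35}
    - {"ax": 0, "ay": 0, "az": 0, "dx": 0, "dy": 0, "dz": 0, "hand": 0}
    - {"ax": 0, "ay": 0, "az": 0, "dx": 0, "dy": 0, "dz": 0, "hand": 0}
    - {"ax": 0, "ay": 0, "az": 0, "dx": 0, "dy": 0, "dz": 0, "hand": 0}

```text
t: 4.88
ee_pos: [0.4808, 0.2623, 0.039]
eef_rot: [0.188, 0.982, 0.0, 0.0]
contact_force: [-0.5, -0.6, 5.4]
grip_width: 0.304
```

Run:
```python
from workcell import eyes,monitor
from h import *
s=monitor.get_state(); print(s["contact_force"],s["grip_width"],s["ee_pos"],s["t"])
p,d=eyes.read_camera("wrist")
q,_=eyes.read_camera("scene")
q=cv2.resize(q[110:210,320:420],(480,480))
cv2.imwrite("pics/g6.png",np.clip(np.hstack([p[:,160:480],q]).astype(int)*2,0,255).astype(np.uint8)[:,:,::-1])
```

```text
[-0.51402675 -0.63235595  5.39424155] 0.3043648553410999 [0.48083669 0.26225044 0.03896047] 4.875
```

View pics/g6.png

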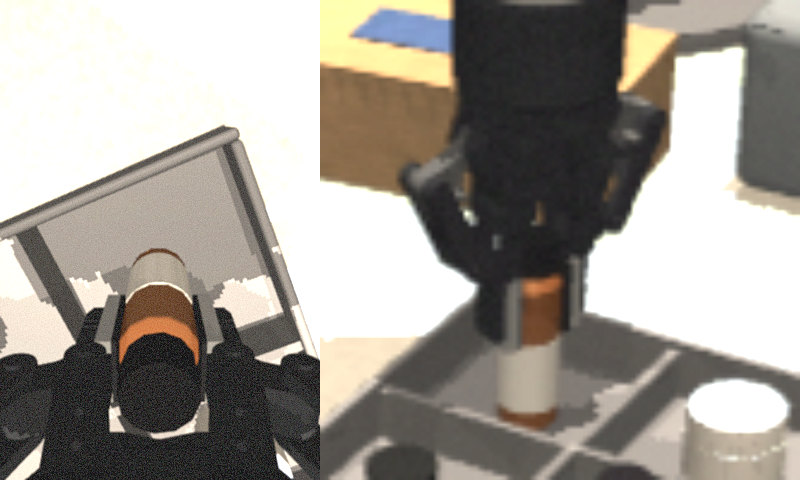

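Both pads now hold the straight wall (width 0.304), so I'm lifting.

>>> send_rows:
  moves:
    - {"ax": 0, "ay": 0, "az": 0, "dx": 0, "dy": 0, "dz": -20, "hand": 0}
    - {"ax": 0, "ay": 0, "az": 0, "dx": 0, "dy": 0, "dz": -50, "hand": 0}
    - {"ax": 0, "ay": 0, "az": 0, "dx": 0, "dy": 0, "dz": -85, "hand": 0}
    - {"ax": 0, "ay": 0, "az": 0, "dx": 0, "dy": 0, "dz": -115, "hand": 0}
    - {"ax": 0, "ay": 0, "az": 0, "dx": 0, "dy": 0, "dz": -120, "hand": 0}

```text
t: 5.6
ee_pos: [0.4815, 0.2627, 0.1602]
eef_rot: [0.188, 0.982, 0.001, 0.001]
contact_force: [0.2, 0.7, -0.6]
grip_width: 0.306
```

Run:
```python
from workcell import eyes,monitor
from h import *
s=monitor.get_state(); print(s["contact_force"],s["grip_width"],s["ee_pos"],s["t"],s["joints"].round(2))
p,d=eyes.read_camera("wrist")
q,_=eyes.read_camera("scene")
q=cv2.resize(q[70:210,290:430],(480,480))
cv2.imwrite("pics/g7.png",np.clip(np.hstack([p[:,160:480],q]).astype(int)*2,0,255).astype(np.uint8)[:,:,::-1])
Rm=R.from_quat(s["eef_rot"]).as_matrix(); print(Rm.T@((np.array([.552,-.2745,s["ee_pos"][2]])-s["ee_pos"])*1000))
```

```text
[ 0.16363258  0.72941535 -0.62632987] 0.3064779561243114 [0.48153543 0.26272229 0.16019138] 5.6 [-0.43  0.44 -0.17  1.8   0.09  0.9   0.55]
[-263.72029701 -473.31183798   -0.74078341]
```

View pics/g7.png

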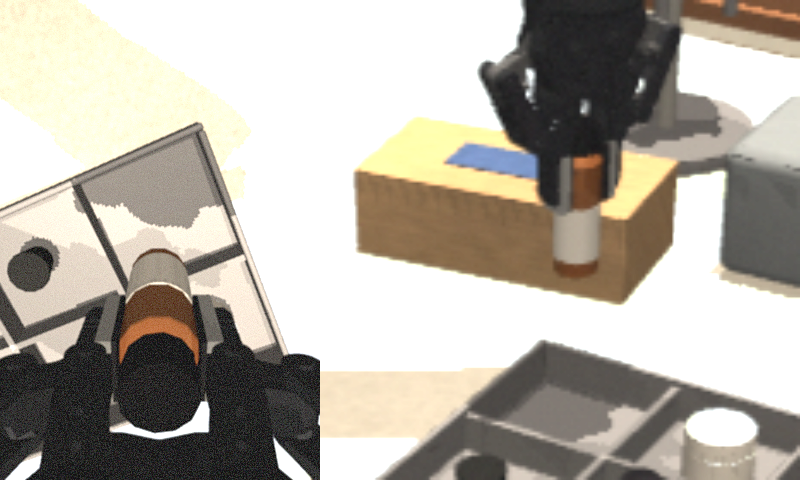

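>>> send_rows:
  moves:
    - {"ax": 0, "ay": 0, "az": 0, "dx": -20, "dy": -36, "dz": 0, "hand": 0}
    - {"ax": 0, "ay": 0, "az": 0, "dx": -44, "dy": -79, "dz": 0, "hand": 0}
    - {"ax": 0, "ay": 0, "az": 0, "dx": -68, "dy": -122, "dz": 0, "hand": 0}
    - {"ax": 0, "ay": 0, "az": 0, "dx": -92, "dy": -165, "dz": 0, "hand": 0}
    - {"ax": 0, "ay": 0, "az": 0, "dx": -116, "dy": -208, "dz": 0, "hand": 0}

```text
t: 6.32
ee_pos: [0.5109, 0.0244, 0.1568]
eef_rot: [0.188, 0.982, -0.0, -0.001]
contact_force: [0.2, -0.4, 0.0]
grip_width: 0.306
```

>>> send_rows:
  moves:
    - {"ax": 0, "ay": 0, "az": 0, "dx": -24, "dy": -43, "dz": 0, "hand": 0}
    - {"ax": 0, "ay": 0, "az": 0, "dx": -48, "dy": -86, "dz": 0, "hand": 0}
    - {"ax": 0, "ay": 0, "az": 0, "dx": -72, "dy": -129, "dz": 0, "hand": 0}
    - {"ax": 0, "ay": 0, "az": 0, "dx": -92, "dy": -165, "dz": 0, "hand": 0}
    - {"ax": 0, "ay": 0, "az": 0, "dx": -92, "dy": -165, "dz": 0, "hand": 0}

```text
t: 6.95
ee_pos: [0.5351, -0.1656, 0.1564]
eef_rot: [0.191, 0.982, -0.001, -0.001]
contact_force: [0.3, 1.2, -1.2]
grip_width: 0.306
```

Run:
```python
from workcell import eyes,monitor
from h import *
s=monitor.get_state(); i=eyes.camera_info("wrist"); print(s["contact_force"],s["grip_width"],s["ee_pos"],s["eef_rot"],s["t"],s["joints"].round(2),s["qvel"].round(2))
p,d=eyes.read_camera("wrist"); P=cloud(i,d); P[d==0]=np.nan; Z=P[...,2]
cv2.imwrite("pics/w8.png",np.clip(p.astype(int)*2,0,255).astype(np.uint8)[:,:,::-1])
m=((np.abs(Z-.07)<.008)&(P[...,1]<-.15)).astype(np.uint8)
print(m.sum(),np.nanmedian(Z[m>0]) if m.sum() else 0)
np.savez("w8.npz",p=p,d=d,P=P)
Rm=R.from_quat(s["eef_rot"]).as_matrix(); print(Rm.T@((np.array([.552,-.2745,s["ee_pos"][2]])-s["ee_pos"])*1000))
```

```text
[ 0.28675636  1.16088831 -1.22858933] 0.3060628265696952 [ 0.53513313 -0.1655692   0.15638195] [ 1.90866097e-01  9.81614776e-01 -9.24719550e-04 -1.30763456e-03] 6.95 [ 0.33  0.47 -0.11  1.77  0.06  0.91  1.38] [-0.05 -0.02 -0.06  0.03 -0.02  0.   -0.03]
17241 0.06987632586598716
[-5.64560509e+01 -9.46737292e+01  9.41280628e-02]
```

View pics/w8.png

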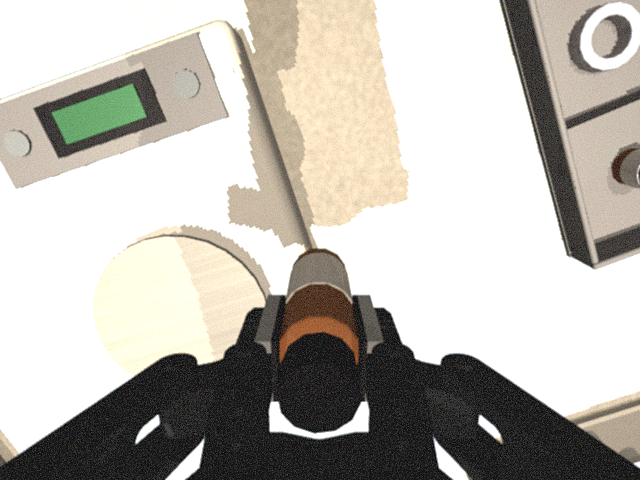

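Run:
```python
from h import *
from scipy.optimize import least_squares
f=np.load("w8.npz"); P=f["P"]; Z=P[...,2]; 
m=((np.abs(Z-.07)<.005)&(P[...,1]<-.15)&(P[...,1]>-.36)).astype(np.uint8)
m[:220]=0; m[:, 268:]=0
k,l,st,c=cv2.connectedComponentsWithStats(m); j=1+np.argmax(st[1:,4]); print(st[j])
cn=max(cv2.findContours((l==j).astype(np.uint8),0,1)[0],key=len)[:,0]
cn=np.array([q for q in cn if q[1]<345 and q[0]<266])
X=P[cn[:,1],cn[:,0]][:,:2]
r=least_squares(lambda a:np.hypot(X[:,0]-a[0],X[:,1]-a[1])-.06,[.55,-.27],loss="soft_l1",f_scale=.002)
print(len(X),r.x,np.abs(r.fun).mean(),np.abs(r.fun).max())
# vial cap in hand
m=(Z>.18)&(Z<.235)&(np.abs(P[...,0]-.535)<.02)&(np.abs(P[...,1]+.166)<.02)
m[:,:283]=0;m[:,355:]=0;m[432:]=0
q=P[m];print("cap",m.sum(),q[:,2].max(),[ (q[q[:,2]>q[:,2].max()-.006][:,a].min(),q[q[:,2]>q[:,2].max()-.006][:,a].max()) for a in (0,1)])
```

```text
[   92   234   174   142 17235]
316 [ 0.55053553 -0.27354072] 0.002946091785562088 0.021779059602201764
cap 8905 0.21890065956863813 [(np.float64(0.5218947018698591), np.float64(0.5467660906586633)), (np.float64(-0.17652498324616828), np.float64(-0.15305446715145235))]
```

>>> send_rows:
  moves:
    - {"ax": 0, "ay": 0, "az": 0, "dx": -20, "dy": -36, "dz": 0, "hand": 0}
    - {"ax": 0, "ay": 0, "az": 0, "dx": -42, "dy": -76, "dz": 0, "hand": 0}
    - {"ax": 0, "ay": 0, "az": 0, "dx": -55, "dy": -100, "dz": 0, "hand": 0}
    - {"ax": 0, "ay": 0, "az": 0, "dx": -55, "dy": -100, "dz": 0, "hand": 0}
    - {"ax": 0, "ay": 0, "az": 0, "dx": -55, "dy": -100, "dz": 0, "hand": 0}

```text
t: 7.62
ee_pos: [0.5506, -0.2721, 0.1576]
eef_rot: [0.187, 0.982, 0.001, -0.001]
contact_force: [-0.2, -0.4, 0.1]
grip_width: 0.309
```

Run:
```python
from workcell import eyes,monitor
from h import *
s=monitor.get_state(); print(s["ee_pos"],s["eef_rot"],s["qvel"].round(3))
Rm=R.from_quat(s["eef_rot"]).as_matrix(); print(Rm.T@((np.array([.551,-.274,.104])-s["ee_pos"])*1000), Rm[:,2])
i=eyes.camera_info("scene");q,d=eyes.read_camera("scene"); t,_=eyes.read_camera("top")
cv2.imwrite("pics/p9.png",np.hstack([cv2.resize(q[180:380,120:320],(400,400)),cv2.resize(t[150:350,380:580],(400,400))])[:,:,::-1])
```

```text
[ 0.55063534 -0.27208242  0.1575678 ] [ 1.86728244e-01  9.82410960e-01  8.42541692e-04 -7.48192133e-04] [-0.007 -0.009 -0.004  0.    -0.     0.001  0.003]
[-1.13837025 -1.72377924 53.56352832] [-0.00115541  0.00193486 -0.99999746]
```

View pics/p9.png

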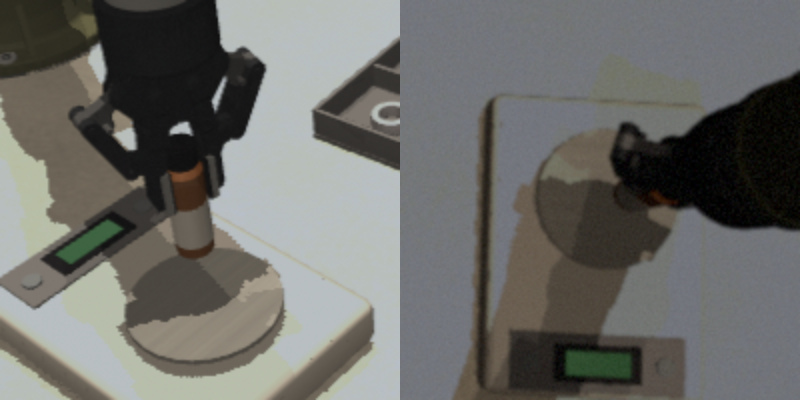

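The vial hangs upright over the pan. I'm descending, then easing in until there is contact.

>>> send_rows:
  moves:
    - {"ax": 0, "ay": 0, "az": 0, "dx": -1, "dy": -1, "dz": 20, "hand": 0}
    - {"ax": 0, "ay": 0, "az": 0, "dx": -1, "dy": -1, "dz": 38, "hand": 0}
    - {"ax": 0, "ay": 0, "az": 0, "dx": -1, "dy": -1, "dz": 47, "hand": 0}
    - {"ax": 0, "ay": 0, "az": 0, "dx": -1, "dy": -1, "dz": 50, "hand": 0}
    - {"ax": 0, "ay": 0, "az": 0, "dx": -1, "dy": -1, "dz": 50, "hand": 0}

```text
t: 8.35
ee_pos: [0.5515, -0.2756, 0.1088]
eef_rot: [0.188, 0.982, -0.0, 0.0]
contact_force: [-0.4, -0.1, 0.1]
grip_width: 0.307
```

>>> send_rows:
  moves:
    - {"ax": 0, "ay": 0, "az": 0, "dx": 0, "dy": 0, "dz": 1, "hand": 0}
    - {"ax": 0, "ay": 0, "az": 0, "dx": 0, "dy": 0, "dz": 2, "hand": 0}
    - {"ax": 0, "ay": 0, "az": 0, "dx": 0, "dy": 0, "dz": 2, "hand": 0}

```text
t: 8.72
ee_pos: [0.5512, -0.2759, 0.1065]
eef_rot: [0.188, 0.982, -0.0, 0.0]
contact_force: [-0.0, -0.0, -0.9]
grip_width: 0.306
```

>>> send_rows:
  moves:
    - {"ax": 0, "ay": 0, "az": 0, "dx": 0, "dy": 1, "dz": 1, "hand": 0}
    - {"ax": 0, "ay": 0, "az": 0, "dx": 0, "dy": 1, "dz": 1, "hand": 0}

```text
t: 8.98
ee_pos: [0.5516, -0.2747, 0.1053]
eef_rot: [0.188, 0.982, 0.0, -0.0]
contact_force: [-0.1, -0.2, -0.2]
grip_width: 0.307
```

>>> send_rows:
  moves:
    - {"ax": 0, "ay": 0, "az": 0, "dx": 0, "dy": 0, "dz": 1, "hand": 0}
    - {"ax": 0, "ay": 0, "az": 0, "dx": 0, "dy": 0, "dz": 1, "hand": 0}

```text
t: 9.22
ee_pos: [0.5515, -0.2749, 0.1043]
eef_rot: [0.188, 0.982, -0.0, -0.0]
contact_force: [-0.8, -0.2, -0.4]
grip_width: 0.307
```

>>> send_rows:
  moves:
    - {"ax": 0, "ay": 0, "az": 0, "dx": 0, "dy": 0, "dz": 0.7, "hand": 0}
    - {"ax": 0, "ay": 0, "az": 0, "dx": 0, "dy": 0, "dz": 0.7, "hand": 0}

```text
t: 9.48
ee_pos: [0.5516, -0.2749, 0.104]
eef_rot: [0.188, 0.982, -0.0, 0.0]
contact_force: [-0.0, -0.1, 2.6]
grip_width: 0.305
```

Run:
```python
from workcell import eyes,monitor
from h import *
s=monitor.get_state(); print(s["ee_pos"],s["contact_force"],s["moment"])
i=eyes.camera_info("scene");q,d=eyes.read_camera("scene"); P=cloud(i,d)
for v in range(296,334,2): print(v,(P[v,222]*1000).round(),q[v,222])
cv2.imwrite("pics/p10.png",np.clip(2*cv2.resize(q[240:360,160:280],(600,600)).astype(int),0,255).astype(np.uint8)[:,:,::-1])
```

```text
[ 0.55160611 -0.27491618  0.10399811] [-0.04712106 -0.14261812  2.55894652] [0.07993143 0.20806587 0.02692115]
296 [ 565. -273.  145.] [98 58 32]
298 [ 564. -273.  141.] [83 50 30]
300 [ 564. -274.  138.] [60 39 26]
302 [ 565. -276.  136.] [61 39 26]
304 [ 564. -276.  132.] [60 38 25]
306 [ 565. -276.  129.] [61 39 25]
308 [ 564. -276.  124.] [62 41 26]
310 [ 565. -278.  122.] [62 40 25]
312 [ 565. -279.  119.] [64 42 28]
314 [ 563. -278.  113.] [96 89 79]
316 [ 563. -278.  109.] [98 92 82]
318 [ 564. -280.  107.] [99 93 84]
320 [ 564. -280.  104.] [100  93  84]
322 [ 563. -280.   99.] [100  94  84]
324 [ 563. -281.   96.] [102  95  85]
326 [ 565. -283.   94.] [103  96  86]
328 [ 563. -282.   88.] [104  97  87]
330 [ 563. -283.   85.] [104  98  87]
332 [ 563. -283.   81.] [86 72 60]
```

View pics/p10.png

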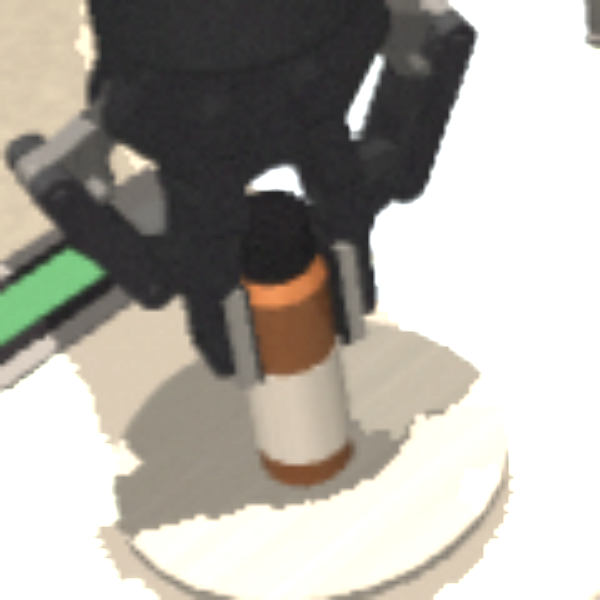

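There is light contact (2.6 N), and the vial is upright and centred. I'm releasing it.

>>> send_rows:
  moves:
    - {"ax": 0, "ay": 0, "az": 0, "dx": 0, "dy": 0, "dz": 0, "hand": 0.36}
    - {"ax": 0, "ay": 0, "az": 0, "dx": 0, "dy": 0, "dz": 0, "hand": 0.45}
    - {"ax": 0, "ay": 0, "az": 0, "dx": 0, "dy": 0, "dz": 0, "hand": 0.6}
    - {"ax": 0, "ay": 0, "az": 0, "dx": 0, "dy": 0, "dz": 0, "hand": 0.8}
    - {"ax": 0, "ay": 0, "az": 0, "dx": 0, "dy": 0, "dz": 0, "hand": 0.8}

```text
t: 10.15
ee_pos: [0.5515, -0.2748, 0.1036]
eef_rot: [0.188, 0.982, 0.0, -0.0]
contact_force: [-0.9, 0.6, 0.6]
grip_width: 0.8
```

Run:
```python
from workcell import eyes,monitor
from h import *
s=monitor.get_state(); print(s["ee_pos"],s["contact_force"],s["grip_width"])
q,d=eyes.read_camera("scene")
cv2.imwrite("pics/p11.png",np.clip(2*cv2.resize(q[240:360,160:280],(600,600)).astype(int),0,255).astype(np.uint8)[:,:,::-1])
```

```text
[ 0.55151511 -0.27480424  0.10363925] [-0.91189227  0.62152266  0.58663195] 0.799511768322933
```

View pics/p11.png

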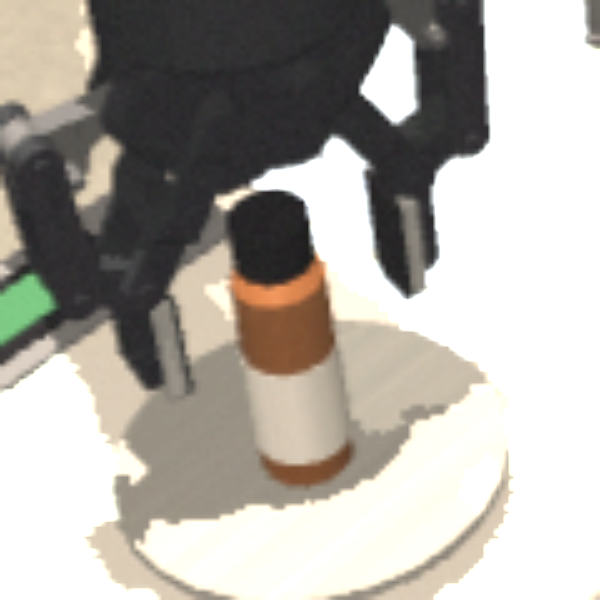

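The vial is standing free, so I'm retreating straight up.

>>> send_rows:
  moves:
    - {"ax": 0, "ay": 0, "az": 0, "dx": 0, "dy": 0, "dz": -15, "hand": 0.8}
    - {"ax": 0, "ay": 0, "az": 0, "dx": 0, "dy": 0, "dz": -40, "hand": 0.8}
    - {"ax": 0, "ay": 0, "az": 0, "dx": 0, "dy": 0, "dz": -75, "hand": 0.8}
    - {"ax": 0, "ay": 0, "az": 0, "dx": 0, "dy": 0, "dz": -110, "hand": 0.8}
    - {"ax": 0, "ay": 0, "az": 0, "dx": 0, "dy": 0, "dz": -140, "hand": 0.8}

```text
t: 10.82
ee_pos: [0.5517, -0.2749, 0.2465]
eef_rot: [0.188, 0.982, -0.0, 0.001]
contact_force: [0.5, -0.5, -0.6]
grip_width: 0.8
```

>>> send_rows:
  moves:
    - {"ax": 0, "ay": 0, "az": 0, "dx": 15, "dy": 36, "dz": 0, "hand": 0.8}
    - {"ax": 0, "ay": 0, "az": 0, "dx": 30, "dy": 72, "dz": 0, "hand": 0.8}
    - {"ax": 0, "ay": 0, "az": 0, "dx": 45, "dy": 108, "dz": 0, "hand": 0.8}
    - {"ax": 0, "ay": 0, "az": 0, "dx": 60, "dy": 144, "dz": 0, "hand": 0.8}
    - {"ax": 0, "ay": 0, "az": 0, "dx": 60, "dy": 144, "dz": 0, "hand": 0.8}

```text
t: 11.45
ee_pos: [0.5493, -0.1148, 0.2451]
eef_rot: [0.185, 0.983, 0.001, 0.001]
contact_force: [-0.1, -0.4, 0.5]
grip_width: 0.799
```

Run:
```python
from workcell import eyes,monitor
from h import *
s=monitor.get_state(); print(s["ee_pos"],s["contact_force"],s["t"],s["qvel"].round(2))
I=[]
for n in ("scene","top"):
    i=eyes.camera_info(n);q,d=eyes.read_camera(n); P=cloud(i,d); P[d==0]=np.nan;X,Y,Z=P[...,0],P[...,1],P[...,2]
    g=(abs(X-.552)<.05)&(abs(Y+.275)<.05)
    for a,b in ((.155,.172),(.08,.1),(.09,.14)):
        m=g&(Z>a)&(Z<b)
        if m.sum(): print(n,a,m.sum(),np.nanmin(P[m],0).round(4),np.nanmax(P[m],0).round(4))
    I.append(cv2.resize(q[240:360,160:280] if n=="scene" else q[180:300,420:540],(400,400)))
cv2.imwrite("pics/p12.png",np.clip(2*np.hstack(I).astype(int),0,255).astype(np.uint8)[:,:,::-1])
```

```text
[ 0.549281   -0.11482085  0.24511568] [-0.13781445 -0.41762924  0.53011142] 11.45 [ 0.04  0.02  0.06 -0.02  0.02 -0.    0.03]
scene 0.155 231 [ 0.5394 -0.2885  0.155 ] [ 0.5645 -0.2625  0.1681]
scene 0.08 186 [ 0.5433 -0.2903  0.08  ] [ 0.5675 -0.2642  0.0998]
scene 0.09 505 [ 0.5429 -0.2903  0.09  ] [ 0.5676 -0.2654  0.14  ]
```

View pics/p12.png

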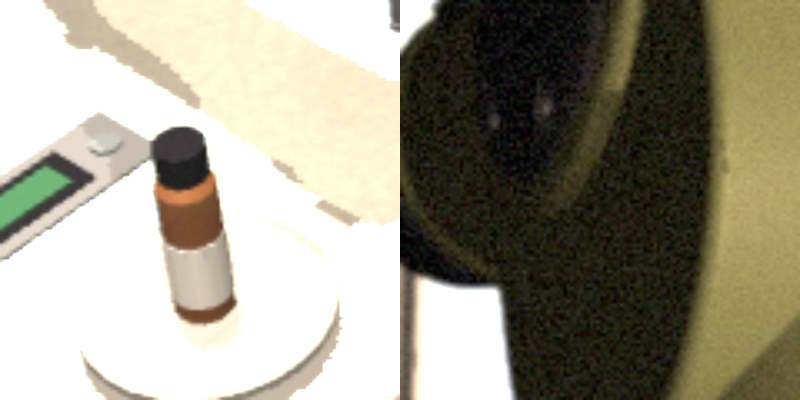

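Run:
```python
from workcell import bot
print(bot.hand_in())
```

```text
the job is handed in; nothing more can be done
None
```

The tall amber vial is standing upright and released on the balance pan. The gripper is clear of it, and I handed the job in at about 11.5 s.

- **First grip:** the fingertips sat about 35 mm higher than the tool data says, so the first grip closed on the cap. I opened, went 29 mm lower and gripped the straight glass wall instead. The vial didn't move or tip in between.
- **Set-down:** I eased the vial down until contact at 2.6 N, then opened the fingers and moved straight up.
- **Last check, scene camera:** the vial is upright, with its cap at about (0.552, -0.2755). That is about 3 mm from the pan centre as the same camera measured it.
- **Disagreements:** the cameras put the pan centre up to 6 mm apart. It came out at (0.550, -0.272) from the top camera, (0.551, -0.274) from the wrist and (0.555, -0.277) from the scene. I aimed for (0.551, -0.274).
- **Not checked:** the arm blocked the top camera at the end, so the final position rests on the scene camera alone.

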